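# Hook up the splitter guard and feed the block

## Robot

A 7-joint arm with a two-finger parallel gripper is mounted at the origin on the work surface. World frame = base frame: x ahead of the robot, y to its left, z up, the work surface at z = 0. Lengths are in m, angles in rad, forces in N, time in s.
With the tool pointing down it reaches from about 0.4 to 0.85 m from the base axis. Payload 10.4 kg.
Tool frame: the origin (TCP) lies midway between the tips of the shut fingers; the grasp point (between the pads) lies 19 mm behind it; z points along the fingers, y is the line along which they close (so a half turn about z gives the same grasp; the last joint's range is limited). The gripper opens to 87 mm and grips with 3 to 60 N. Pads are 19 mm wide; open, the fingers measure 117 mm over their backs; the gripper's body (75 mm by 190 mm) begins 51 mm behind the grasp point.
Start: joints at [1.262, 0.332, -0.065, 1.46, 0.022, 1.35, -0.088], TCP at [0.176, -0.6, 0.223] pointing down, gripper open.
Joint ranges: [-2.6, 2.6], [-0.5, 2.12], [-1.47, 1.34], [0.16, 2.42], [-1.27, 4.41], [0.06, 2.06], [-2.6, 2.6]. Speed limits (rad/s): [2.22, 2.22, 2.79, 2.79, 3.14, 3.14, 3.14].

## Interface

Orientations are given as a unit quaternion [x, y, z, w].
In Python, from bench import sensors, eyes, order gives the robot as it stands.
- The arm moves only by the tool arm_command, never from a script. Its argument "steps" is a list of rows, each an object with "rot": the turn, a rotation vector about the world's x, y, z in degrees, a list of three; "slide": the shift along the world's x, y, z in m, a list of three; "grip": the opening, from 0 (shut) to 1 (fully open). A call has exactly 8 rows; each row shifts and turns the commanded pose from where the row before left it; what a row does not reach is not made up. A row lasts 1/8 s, in which the tool goes at most 62.5 mm and 10.7 degrees, less where a joint would pass 70% of its speed; a pose out of reach is approached as far as the arm can. A call with a gripper value outside its range is refused whole. The fingers move at their own pace and stop on an object; "newtons" is the grip in N (left out, the last holds). Time passes only in rows, so rows that do not move let the fingers close, or fill a call up. It gives the time, the measured TCP pose, the force, the opening and the grip force at its end, in the units of the state.
- sensors.read_state(): the state, without advancing time (a new reading comes with each control period).
- eyes.camera(name): name is "scene" or "top" or "wrist"; returns a dict with "pixels" (420x560x3 uint8, red, green, blue), "intrinsics" (3x3 intrinsics, pixels), "pose" (4x4, takes a point from camera to world coordinates). Camera axes: x right, y down, z forward; pixel columns grow to the right and rows downward; lengths in m; the calibration is good to about 2 mm. A picture is of the moment at which its call begins. There is no depth.
- order.close_job(): hands the job in; it is judged then, once.
Trained networks look in a picture, given as the dict that the camera call returned (one of the last four; its "shot" number tells which), for a name from the list of things; names that differ only in an ending like _2 or _b are one class to them, and where a whole thing is asked for, a point or a joint stands for the part that bears it (a point fixed in the world has none). Each returns a list of dicts, best first, with "conf" (0 to 1); they miss things now and then, are a little off and sometimes report something else, mostly with a low value. They report only what shows in the picture. A call takes as long as a camera call. They do not tell look-alikes from the thing itself.
- eyes.look_for(name, picture): "bbox" ([left, top, right, bottom] in pixels, round what is visible of it).
The state is a dict: "time": time; "joint_positions": joint angles; "joint_vel": joint speeds; "joint_torque": joint torques, N m; "ee_pos": TCP position; "eef_rot": TCP orientation; "ft_force": force on the tool from outside, world axes, zero at the start; "torque": the same for the moment, N m; "width": finger opening in m; "grip_force": force on a finger pad.
Only numpy, scipy, OpenCV 4.12 (cv2) and the standard library are available. Lean on these libraries where they do the work, as an engineer would, in place of code of your own. Each camera call takes 0.05 s, during which the arm holds its last target. There are 200 camera calls.

## Task

Get the block splitter ready for its next split: raise the drop guard by its hold bar without ever letting it fall, and hook the slot in the bar onto the pin in the notch so that the guard hangs up by itself. Then slide the white block lying on the bed in under the guard until its end is right up against the back stop. Leave the tape measure, hammer, tub and offcut alone.

Things in the scene. Friction and masses are not known exactly. Their poses are not given: they have to be found in the camera images.
- splitter: Fixed bench block splitter, grey steel, 310 x 270 mm, 400 mm high. Origin on the bench below the guard's plane, midway between the uprights; x = level feed direction (infeed to back stop), y across, z up. Bed top 30 mm up, x = -200 to +110 mm. Guide rails along x, 64 mm apart inside, 15 mm high, x = -190 to +60. Uprights 25 mm wide at y = +-118, x = -13 to +37.
- hood_front (a point): Middle of the hood's front face, splitter frame (-45, 0, 367) mm. The hood is 335 to 400 mm up, y = +-70; below it the cross head (front face at x = -30, 260 to 335 mm up) spans the whole frame. Both overhang the guard: a vertical gripper holding the bar hits the hood at the notch, so tilt the tool, fingers pointing down and towards the splitter's +x.
- notch_pin (a point): Centre of the fixed steel pin of the notch: 6 mm thick, along the splitter's y, between two cheek plates 24 mm apart that stick out of the front of the cross head; splitter frame (-57, 0, 267) mm.
- stop_face (a point): Middle of the front face of the back stop, splitter frame (50, 0, 55) mm; same axes as the splitter. The block is home when its far end touches this face.
- guard (a joint): Lift of the drop guard (clear panel in a steel frame, 200 mm wide, 100 mm high, slides straight up between the uprights in the plane x = 0), m: 0 = down (lower edge 5 mm above the bed), 0.07 = hanging on the notch, 0.12 = upper limit. Guard and bar weigh 0.6 kg and fall when let go; nearly no friction.
- hold_bar (a joint): Lean of the hold bar from the vertical, rad: 0 = upright, positive = its top leans towards the splitter's -x (away from the hood), limit 0.95. A little hinge friction holds it where it is left. At 0.72 or more the bar's tooth passes up in front of the pin without touching (0.8 is safe); at guard lift 0.094 a lean of 0.56 puts the pin in the slot; 0.42 when hanging hooked.
- bar_hinge (a point): Hinge axis of the hold bar on the guard (axis along the splitter's y); splitter frame (-20, 0, 115 mm + guard lift).
- bar_grip (a point): Where to grip the hold bar: on its centre line, 135 mm from the hinge. The bar is bright steel, 165 mm long from hinge to top, 14 mm thick along the splitter's y (grip across this) and 24 mm deep. The point's axes: z along the bar from hinge to top, y = splitter's y, x = towards the bar's back edge, which faces the notch.
- slot_mouth (a point): Centre of the slot's open mouth in the bar's back edge, bar frame (9, 0, 68) mm from the hinge (axes as bar_grip). The mouth spans 58 to 78 mm from the hinge; from it the slot, 11 mm wide, runs up inside the bar to 93 mm from the hinge, behind a 15 mm tooth. Swing the mouth onto the pin at guard lift about 0.094, then lower about 24 mm, the bar turning about the pin as it sinks.
- slot_end (a point): Point of the slot where the pin's centre sits when the bar hangs on it, bar frame (0, 0, 90) mm from the hinge. It coincides with notch_pin when hooked.
- block_mid (a point): Centre of the loose white aerated-concrete block, 140 x 56 x 50 mm, 0.15 to 0.3 kg, lying lengthways (its x along the feed) on the bed between the guide rails, in front of the guard; its underside is 30 mm above the bench.
- tape: Bystander: yellow tape measure 75 x 34 x 60 mm; origin at its underside.
- hammer: Bystander: hammer 260 mm long lying on the bench; origin at its underside.
- tub: Bystander: black tub, 100 mm across, 90 mm high; origin at its underside.
- offcut: Bystander: white block offcut 120 x 70 x 60 mm; origin at its underside.
There are look-alikes about, which are no part of the job. What is shaped like the part that bears block_mid but brown or orange is not meant.

How it is judged:
By the outcome, as a careful person would: the job done as asked, in the order asked, and still so for the second after the job is handed in, with the robot touching nothing.
It also fails if it takes over 54 s, if anything falls off the work surface, if the arm or the gripper's body presses on something with over 40 N, if the wrist force passes 120 N, or if a joint passes its speed limit or range.

## Working session

There is one attempt and no reset: what is moved stays moved. The work goes in short steps, Python scripts to look and compute and a tool call to move; the robot and the scene stay as the last step left them, time stands still between calls to the robot, and variables do not carry over. Pictures are saved under pics/ and viewed, at most 10 in all, crops included, and the job is handed in when it is done.

Besides the shell and the picture viewer there is one more tool, called after "Emit:" as name(argument=value, ...), one argument or row to a line, values as JSON. arm_command: Moves the arm, as the interface text tells. Its arguments: {"type":"object","properties":{"steps":{"type":"array","items":{"type":"object","properties":{"rot":{"type":"array","items":{"type":"number"}},"slide":{"type":"array","items":{"type":"number"}},"grip":{"type":"number"}}}},"newtons":{"type":"number"}},"required":["steps"]}

```bash
mkdir -p pics; ls
cat > h.py <<'E'
import numpy as np, cv2
from bench import sensors, eyes, order
from scipy.spatial.transform import Rotation as R
def save(p,n): cv2.imwrite('pics/'+n+'.png',p['pixels'][:,:,::-1])
def ray(p,u,v):
    P=np.array(p['pose']);d=P[:3,:3]@np.linalg.inv(p['intrinsics'])@[u,v,1]
    return P[:3,3],d/np.linalg.norm(d)
def onz(p,u,v,z):
    o,d=ray(p,u,v);return o+d*(z-o[2])/d[2]
def proj(p,X):
    P=np.linalg.inv(np.array(p['pose']));c=P[:3,:3]@np.array(X)+P[:3,3];q=np.array(p['intrinsics'])@c;return q[:2]/q[2]
E
python3 - <<'E'
from h import *
for n in ['scene','top']:
    p=eyes.camera(n);save(p,n+'0');print(n,np.round(p['pose'],3).tolist(),np.array(p['intrinsics'])[0,0])
    np.save(n+'0.npy',p,allow_pickle=True)
    for k in ['splitter','guard','hold_bar','block_mid','tape','hammer','tub','offcut']:
        for r in eyes.look_for(k,p)[:3]: print(k,np.round(r['bbox']),round(r['conf'],2))
print(sensors.read_state())
E
```

```text
pics
scene [[0.858, 0.352, -0.375, 1.127], [0.514, -0.577, 0.635, -0.934], [0.007, -0.737, -0.676, 1.255], [0.0, 0.0, 0.0, 1.0]] 489.4743651864785
splitter [259. 156. 383. 320.] 0.28
guard [300. 217. 357. 276.] 0.58
guard [294. 152. 315. 185.] 0.44
hold_bar [304. 223. 332. 245.] 0.53
block_mid [238. 197. 257. 234.] 0.89
block_mid [216. 231. 251. 271.] 0.87
block_mid [288. 247. 332. 283.] 0.77
tape [178. 318. 209. 341.] 0.69
hammer [218. 330. 246. 420.] 0.65
hammer [285. 250. 338. 284.] 0.57
hammer [261. 157. 382. 313.] 0.4
tub [292. 154. 315. 185.] 0.83
offcut [282. 313. 325. 351.] 0.97
top [[0.029, -0.985, 0.17, 0.329], [-1.0, -0.03, -0.006, 0.036], [0.012, -0.169, -0.986, 1.477], [0.0, 0.0, 0.0, 1.0]] 402.7126129591708
splitter [210. 106. 314. 227.] 0.74
splitter [368. 229. 395. 246.] 0.64
guard [241. 142. 290. 194.] 0.66
guard [258. 174. 299. 198.] 0.22
hold_bar [252. 165. 291. 176.] 0.7
block_mid [258. 173. 298. 194.] 0.97
block_mid [270. 256. 314. 273.] 0.94
block_mid [319. 248. 366. 278.] 0.75
tape [367. 225. 396. 246.] 0.53
hammer [362. 174. 428. 221.] 0.87
tub [126. 241. 160. 271.] 0.79
offcut [328. 142. 353. 178.] 0.63
{'time': 0.9, 'joint_positions': array([ 1.2624366 ,  0.33218497, -0.064685  ,  1.46010192,  0.02161073,
        1.34992806, -0.08851245]), 'joint_vel': array([-0.0013088 ,  0.0019066 ,  0.00052315, -0.00258429,  0.00040781,
        0.00075736, -0.00022095]), 'joint_torque': array([-7.18274423e-04, -6.23035884e+01,  2.41020002e-02, -3.90113926e+01,
       -6.10149815e-02,  3.14854074e-02, -9.55917692e-07]), 'ee_pos': array([ 0.17618701, -0.59966516,  0.22258397]), 'eef_rot': array([9.89811519e-01, 1.42383829e-01, 5.98156801e-06, 3.58165440e-05]), 'ft_force': array([0.16378594, 0.7919699 , 0.08585387]), 'torque': array([ 0.01148799, -0.0023383 ,  0.0128002 ]), 'grip_force': 0.0, 'width': 0.08673752786068752}
```

View pics.

Run:
```python
import cv2
a=cv2.imread('pics/scene0.png')[130:370,160:440];b=cv2.imread('pics/top0.png')[90:290,190:450]
cv2.imwrite('pics/sc.png',cv2.resize(a,None,fx=2.5,fy=2.5,interpolation=cv2.INTER_CUBIC))
cv2.imwrite('pics/tc.png',cv2.resize(b,None,fx=3,fy=3,interpolation=cv2.INTER_CUBIC))
```

```text
(no output)
```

View pics/sc.png

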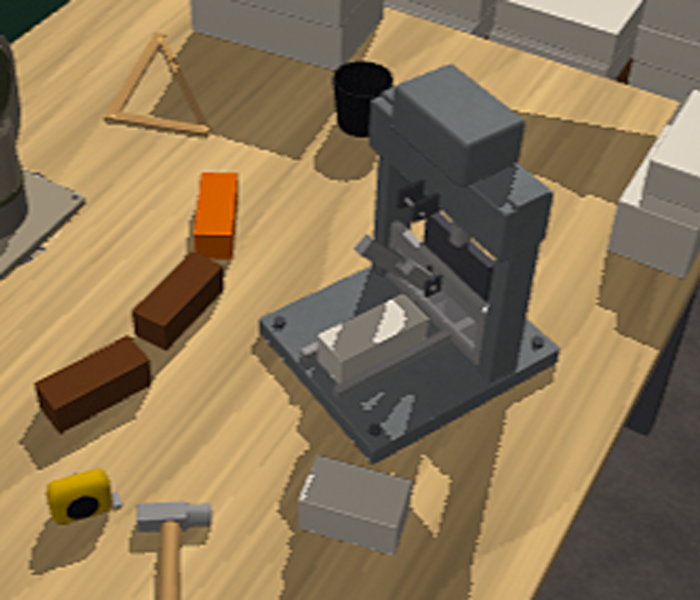

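View pics/tc.png

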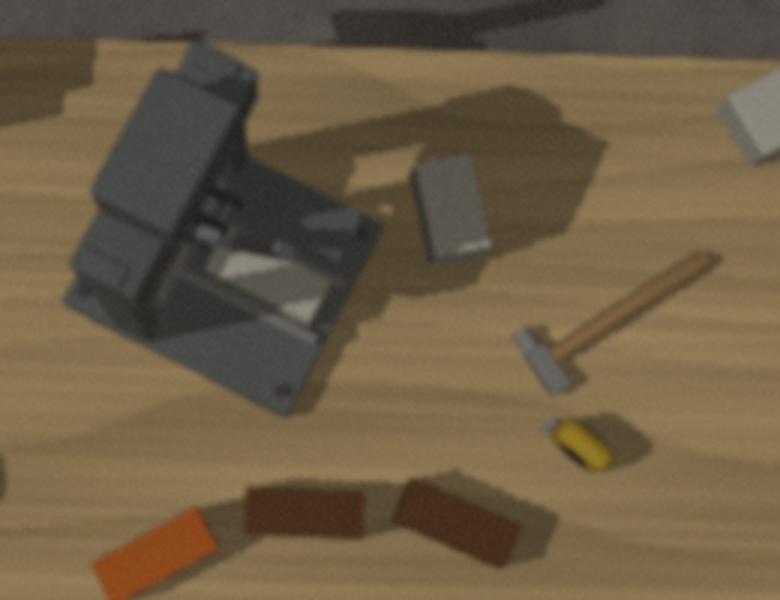

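```bash
cat > fit.py <<'E'
from h import *
from scipy.optimize import least_squares
S=np.load('scene0.npy',allow_pickle=True).item();T=np.load('top0.npy',allow_pickle=True).item()
obs=[(T,(316.7,165),(-.2,-.135,.03)),(T,(285,228.3),(-.2,.135,.03)),(T,(211.7,190),(.11,.135,.03)),
(S,(264,258.8),(-.2,.135,.03)),(S,(310,310),(-.2,-.135,.03)),(S,(382.8,270),(.11,-.135,.03)),
(S,(319.2,166.8),(-.045,.07,.4)),(S,(346.8,200),(-.045,-.07,.4))]
def W(q,P):
    c,s=np.cos(q[2]),np.sin(q[2]);return np.array([q[0]+c*P[0]-s*P[1],q[1]+s*P[0]+c*P[1],P[2]])
E
python3 - <<'E'
from fit import *
f=lambda q:np.concatenate([proj(p,W(q,P))-u for p,u,P in obs])
r=least_squares(f,[.7,.2,1.4],loss='soft_l1');q=r.x;print(q,np.degrees(q[2]));print(np.round(f(q).reshape(-1,2),1))
np.save('q.npy',q)
def draw(p,n,crop,k):
    y0,y1,x0,x1=crop
    im=cv2.resize(p['pixels'][y0:y1,x0:x1,::-1],None,fx=k,fy=k,interpolation=cv2.INTER_CUBIC)
    def L(a,b,c=(0,255,0)):
        a,b=[tuple(int(v) for v in (proj(p,W(q,P))-[x0,y0]+.5)*k) for P in(a,b)];cv2.line(im,a,b,c,1)
    def poly(Ps,c): [L(Ps[i],Ps[(i+1)%len(Ps)],c) for i in range(len(Ps))]
    poly([(-.2,-.135,.03),(-.2,.135,.03),(.11,.135,.03),(.11,-.135,.03)],(0,255,0))
    poly([(-.045,-.07,.4),(-.045,.07,.4),(-.045,.07,.335),(-.045,-.07,.335)],(0,0,255))
    for s in(-1,1): L((-.19,s*.032,.045),(.06,s*.032,.045),(255,255,0))
    for ln,c in((.95,(255,0,255)),(.8,(0,255,255))): L((-.02,0,.115),(-.02-.165*np.sin(ln),0,.115+.165*np.cos(ln)),c)
    L((-.057,-.012,.267),(-.057,.012,.267),(0,0,255))
    for x in (-.2,-.06): L((x,-.028,.08),(x,.028,.08),(0,128,255))
    cv2.imwrite('pics/'+n,im)
draw(S,'so.png',(150,320,250,400),5 if 0 else 3.5)
draw(T,'to.png',(95,245,200,330),5)
a=cv2.imread('pics/so.png');b=cv2.imread('pics/to.png')
print(a.shape,b.shape)
E
```

```text
[0.69787072 0.14262943 1.12421729] 64.41290597319627
[[  2.3  -2.4]
 [  0.7  -1.3]
 [ -1.3  -1.7]
 [ -1.   -1.7]
 [ -0.8   0.9]
 [  1.7  -0.4]
 [ -2.5  -3. ]
 [ -0.1 -11.2]]
(595, 525, 3) (750, 650, 3)
```

View pics/so.png

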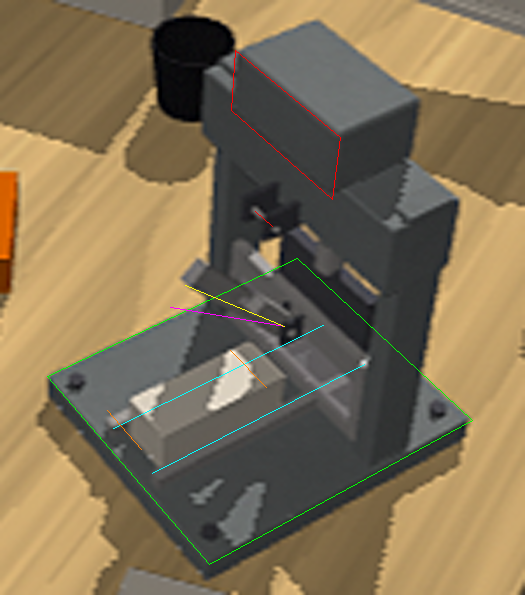

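View pics/to.png

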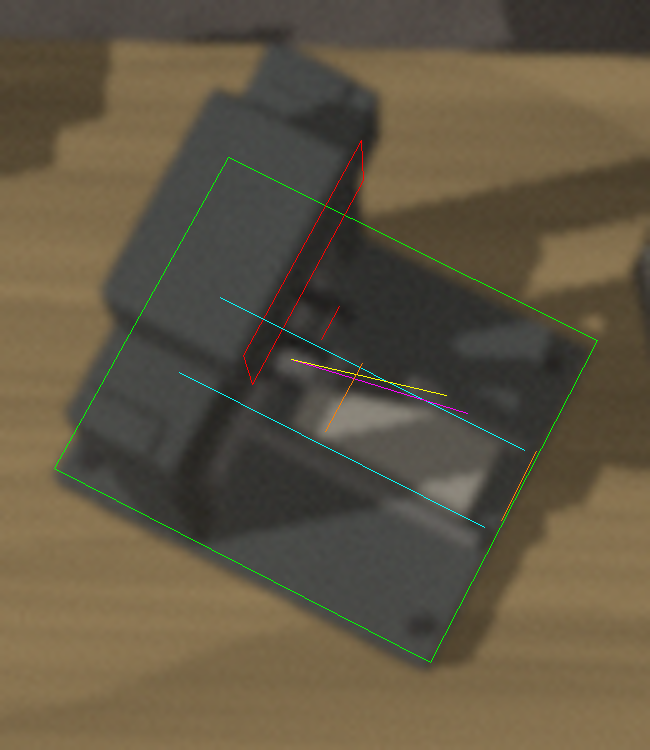

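```bash
cat >> fit.py <<'E'
obs[0]=(T,(319.4,164.6),obs[0][2]);obs[1]=(T,(286,228.4),obs[1][2]);obs[2]=(T,(211.4,189.6),obs[2][2]);obs[7]=(S,(347.1,188.6),obs[7][2])
try: q=np.load('q.npy')
except: pass
def tool(a,t,l,d=.135,back=0,dy=0):
    """TCP pos for grasp point on bar at d, lean a, tool tilt t, guard lift l"""
    g=np.array([-.02-d*np.sin(a),dy,.115+l+d*np.cos(a)]);z=np.array([np.sin(t),0,-np.cos(t)])
    c,s=np.cos(q[2]),np.sin(q[2]);M=np.array([[c,-s,0],[s,c,0],[0,0,1]])
    y=np.array([0,-1.,0]);Rm=M@np.c_[np.cross(y,z),y,z]
    return W(q,g+z*(.019-back)),Rm
def delta(pos,Rm):
    st=sensors.read_state();R0=R.from_quat(st['eef_rot'])
    return np.round(pos-st['ee_pos'],4),np.round(np.degrees((R.from_matrix(Rm)*R0.inv()).as_rotvec()),2)
E
python3 - <<'E'
from fit import *
f=lambda q:np.concatenate([proj(p,W(q,P))-u for p,u,P in obs])
r=least_squares(f,q,loss='soft_l1');q=r.x;print(q,np.degrees(q[2]));print(np.round(f(q).reshape(-1,2),1));np.save('q.npy',q)
import fit;fit.q=q
p,Rm=tool(.65,.65,0,back=.13);print(p,delta(p,Rm))
E
```

```text
[0.69747654 0.14173286 1.12909829] 64.69256680158506
[[-0.2 -2.2]
 [ 0.2 -1.5]
 [-0.7 -1. ]
 [-1.3 -1.3]
 [-0.7  1.2]
 [ 1.6 -0.5]
 [-2.8 -2.8]
 [-0.5  0.3]]
[ 0.62528631 -0.01093549  0.31083661] (array([0.4491, 0.5887, 0.0883]), array([ 24.92, -29.13,  46.57]))
```

Emit:
arm_command(
  steps=[
    {"slide": [0.01, 0.02, 0.04], "grip": 1},
    {"slide": [0.025, 0.04, 0.04], "grip": 1},
    {"slide": [0.035, 0.045, 0.01], "grip": 1},
    {"slide": [0.035, 0.045, 0], "grip": 1},
    {"slide": [0.035, 0.045, 0], "grip": 1},
    {"slide": [0.035, 0.045, 0], "grip": 1},
    {"slide": [0.035, 0.045, 0], "rot": [2.5, -2.9, 4.7], "grip": 1},
    {"slide": [0.035, 0.045, 0], "rot": [2.5, -2.9, 4.7], "grip": 1},
  ],
)

```text
schema error: expected keys rot, slide, grip
```

Emit:
arm_command(
  steps=[
    {"slide": [0.035, 0.045, 0], "rot": [2.5, -2.9, 4.7], "grip": 1},
    {"slide": [0.035, 0.045, 0], "rot": [2.5, -2.9, 4.7], "grip": 1},
    {"slide": [0.035, 0.045, 0], "rot": [2.5, -2.9, 4.7], "grip": 1},
    {"slide": [0.035, 0.045, 0], "rot": [2.5, -2.9, 4.7], "grip": 1},
    {"slide": [0.035, 0.045, 0], "rot": [2.5, -2.9, 4.7], "grip": 1},
    {"slide": [0.03, 0.03, 0], "rot": [2.5, -2.9, 4.7], "grip": 1},
    {"slide": [0.02, 0.02, 0], "rot": [2.5, -2.9, 4.7], "grip": 1},
    {"slide": [0, 0, 0], "rot": [2.5, -2.9, 4.7], "grip": 1},
  ],
)

```text
time: 1.9
ee_pos: [0.4029, -0.3225, 0.2232]
eef_rot: [0.855, 0.448, 0.22, -0.14]
ft_force: [-0.1, 0.6, -0.1]
width: 0.087
grip_force: 0.0
```

Run:
```python
from fit import *
p=eyes.camera('wrist');np.save('w1.npy',p,allow_pickle=True)
st=sensors.read_state();print(st['time'],st['ee_pos'],np.round(p['pose'],3).tolist(),p['intrinsics'][0][0])
pp,Rm=tool(.65,.65,0,back=.13);print(delta(pp,Rm))
for k in ['hold_bar','guard','block_mid']:
    for r in eyes.look_for(k,p)[:2]: print(k,np.round(r['bbox']),round(r['conf'],2))
im=p['pixels'][:,:,::-1].copy()
def L(a,b,c):
    a,b=[tuple(int(round(v)) for v in proj(p,W(q,P))) for P in(a,b)];cv2.line(im,a,b,c,1)
for s in(-1,1): L((-.19,s*.032,.045),(.06,s*.032,.045),(255,255,0));L((-.045,-.07,.4),(-.045,.07,.4),(0,0,255));L((-.045,-.07,.335),(-.045,.07,.335),(0,0,255));L((-.03,-.1,.26),(-.03,.1,.26),(0,0,255))
for ln,c in((.65,(255,0,255)),(.8,(0,255,255))): L((-.02,0,.115),(-.02-.165*np.sin(ln),0,.115+.165*np.cos(ln)),c)
L((-.057,-.012,.267),(-.057,.012,.267),(0,0,255));L((-.2,-.135,.03),(-.2,.135,.03),(0,255,0))
cv2.imwrite('pics/w1.png',im)
```

```text
1.95 [ 0.4010066  -0.32462591  0.22187172] [[0.828, -0.554, 0.087, 0.406], [-0.559, -0.803, 0.204, -0.334], [-0.043, -0.218, -0.975, 0.405], [0.0, 0.0, 0.0, 1.0]] 318.8686731919308
(array([0.2243, 0.3137, 0.089 ]), array([ 4.82, -5.65,  8.58]))
block_mid [168. 130. 237. 253.] 0.9
block_mid [  1.   2. 109.  61.] 0.87
```

View pics/w1.png

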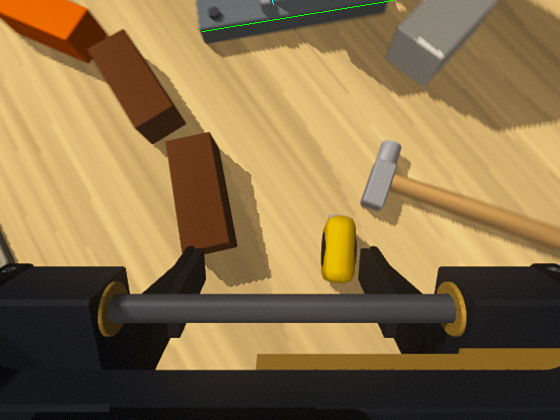

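Emit:
arm_command(
  steps=[
    {"slide": [0.01, 0.02, 0.05], "rot": [0.7, -0.8, 1.2], "grip": 1},
    {"slide": [0.025, 0.035, 0.039], "rot": [0.7, -0.8, 1.2], "grip": 1},
    {"slide": [0.035, 0.05, 0], "rot": [0.7, -0.8, 1.2], "grip": 1},
    {"slide": [0.035, 0.05, 0], "rot": [0.7, -0.8, 1.2], "grip": 1},
    {"slide": [0.035, 0.05, 0], "rot": [0.7, -0.8, 1.2], "grip": 1},
    {"slide": [0.035, 0.05, 0], "rot": [0.7, -0.8, 1.2], "grip": 1},
    {"slide": [0.035, 0.04, 0], "rot": [0.6, -0.9, 1.4], "grip": 1},
    {"slide": [0.014, 0.019, 0], "rot": [0, 0, 0], "grip": 1},
  ],
)

```text
time: 3.1
ee_pos: [0.626, -0.0071, 0.3121]
eef_rot: [0.802, 0.506, 0.268, -0.169]
ft_force: [0.5, -1.2, -0.2]
width: 0.0866
grip_force: 0.0
```

```bash
cat > wv.py <<'E'
import sys
from fit import *
n=sys.argv[1];a=float(sys.argv[2]);l=float(sys.argv[3])
p=eyes.camera('wrist');np.save(n+'.npy',p,allow_pickle=True)
st=sensors.read_state();print(st['time'],st['ee_pos'],st['ft_force'],st['grip_force'],np.round(p['pose'],3)[:3,3])
for k in ['hold_bar','guard','block_mid']:
    for r in eyes.look_for(k,p)[:2]: print(k,np.round(r['bbox']),round(r['conf'],2))
im=p['pixels'][:,:,::-1].copy()
def L(a,b,c):
    a,b=[tuple(int(round(v)) for v in proj(p,W(q,P))) for P in(a,b)];cv2.line(im,a,b,c,1)
L((-.045,-.07,.4),(-.045,.07,.4),(0,0,255));L((-.045,-.07,.335),(-.045,.07,.335),(0,0,255));L((-.03,-.1,.26),(-.03,.1,.26),(0,0,255))
for s in(-1,1): L((-.19,s*.032,.045),(.06,s*.032,.045),(255,255,0))
L((-.02,0,.115+l),(-.02-.165*np.sin(a),0,.115+l+.165*np.cos(a)),(255,0,255))
L((-.057,-.012,.267),(-.057,.012,.267),(0,255,255));L((-.2,-.135,.03),(-.2,.135,.03),(0,255,0))
cv2.imwrite('pics/%s.png'%n,im)
E
python3 wv.py w2 .65 0; python3 -c "
from fit import *
pp,Rm=tool(.65,.65,0,back=.13);print(delta(pp,Rm))"
```

```text
3.15 [ 0.62650249 -0.00487197  0.31229348] [-0.62615486  3.15380765  0.22127834] 0.0 [ 0.614 -0.035  0.491]
hold_bar [274. 168. 287. 247.] 0.95
guard [199. 152. 362. 246.] 0.97
block_mid [258. 201. 308. 292.] 0.76
block_mid [  0. 235.  62. 267.] 0.56
(array([ 0.0003, -0.0002, -0.0009]), array([ 0.29, -0.17,  0.38]))
```

View pics/w2.png

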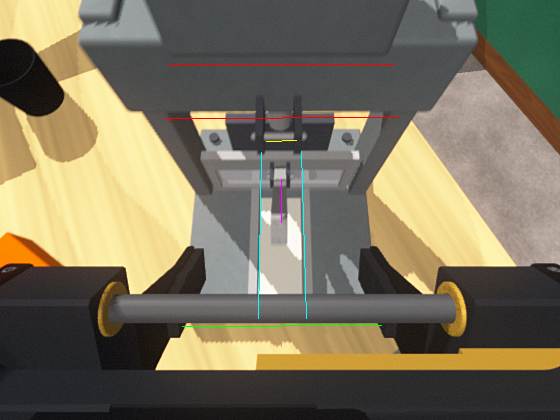

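Run:
```python
from fit import *
p=np.load('w2.npy',allow_pickle=True).item()
for a in (.5,.6,.65,.7,.75,.8,.85,.9):
    B=lambda x,z:proj(p,W(q,(-.02-z*np.sin(a)+x*np.cos(a),0,.115+z*np.cos(a)+x*np.sin(a)))).round(0)
    print(a,B(-.012,.165),B(.012,.165),B(0,0),'scene',proj(S,W(q,(-.02-.165*np.sin(a),0,.115+.165*np.cos(a)))).round(1))
cv2.imwrite('pics/w2c.png',cv2.resize(p['pixels'][100:300,200:360,::-1],None,fx=3.7,fy=3,interpolation=cv2.INTER_CUBIC)) 
cv2.imwrite('pics/sc2.png',cv2.resize(S['pixels'][190:290,280:370,::-1],None,fx=6,fy=6,interpolation=cv2.INTER_CUBIC))
b=cv2.imread('pics/sc2.png')[:,:400];a=cv2.imread('pics/w2c.png')[:, 100:500];cv2.imwrite('pics/both.png',np.hstack([a,b]))
```

```text
0.5 [281. 207.] [281. 177.] [281. 179.] scene [313.4 219.2]
0.6 [281. 227.] [281. 198.] [281. 179.] scene [309.5 223. ]
0.65 [281. 236.] [281. 208.] [281. 179.] scene [307.6 225. ]
0.7 [281. 245.] [281. 218.] [281. 179.] scene [305.8 227.1]
0.75 [281. 254.] [281. 228.] [281. 179.] scene [304.1 229.2]
0.8 [281. 261.] [281. 237.] [281. 179.] scene [302.4 231.3]
0.85 [281. 269.] [281. 246.] [281. 179.] scene [300.9 233.4]
0.9 [282. 275.] [281. 254.] [281. 179.] scene [299.4 235.6]
```

View pics/both.png

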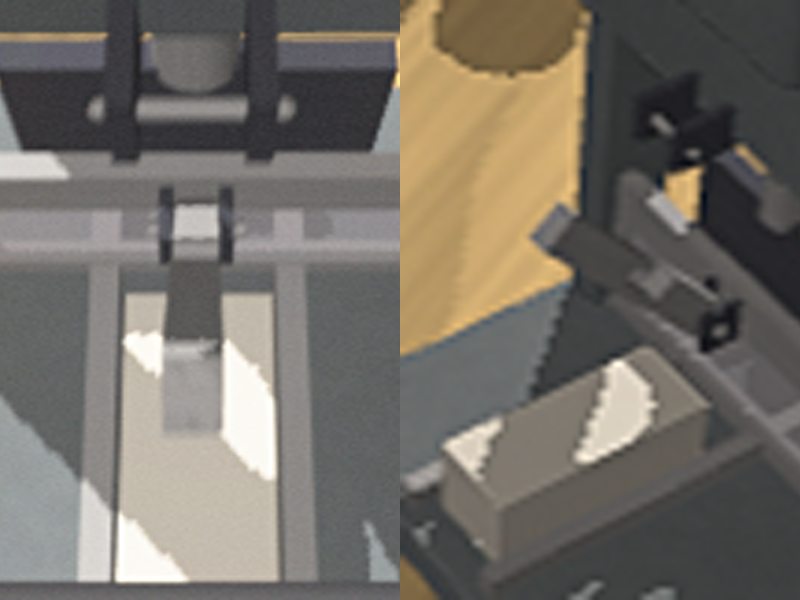

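Run:
```python
from fit import *
import fit
p=np.load('w2.npy',allow_pickle=True).item()
wo=[((278.7,136),(-.057,0,.267)),((None,110),(-.03,0,.26)),((None,52),(-.045,0,.335))]
def f(q):
    r=[]
    for c,u,P in obs: r+=list((proj(c,W(q,P))-u)*3)      # ~3 mm/px
    for u,P in wo:
        e=proj(p,W(q,P));d=.8
        if u[0]: r.append(5*(e[0]-u[0])*d)
        r.append(5*(e[1]-u[1])*d)
    return np.array(r)/2
q2=least_squares(f,q,loss='soft_l1').x;print(q,q2,W(q2,(0,0,0))-W(q,(0,0,0)));print(np.round(f(q2)*2,1))
c,s=np.cos(q2[2]),np.sin(q2[2]);d=(q2-q)[:2];print('splitter-frame shift',d@[c,s],d@[-s,c])
np.save('q.npy',q2)
B=lambda a,x,z:W(q2,(-.02-z*np.sin(a)+x*np.cos(a),0,.115+z*np.cos(a)+x*np.sin(a)))
for a in (.65,.7,.75,.8): print(a,proj(p,B(a,-.012,.165)),proj(p,B(a,.012,.165)),proj(S,B(a,0,.165)))
```

```text
[0.69747654 0.14173286 1.12909829] [0.69867417 0.14738621 1.12196373] [0.00119763 0.00565335 0.        ]
[ -5.1  -6.2  -5.3  -4.9  -7.   -5.   -0.3  -7.8   0.1  -0.4   7.5  -3.5
  -4.4 -11.3   1.6  -1.8   0.3  -5.8   7.9  22.4]
splitter-frame shift 0.005613077811757742 0.0013740619835794605
0.65 [278.55011863 229.6915804 ] [278.51968051 201.6269044 ] [308.70542052 223.90135202]
0.7 [278.57143843 238.57675766] [278.52462648 211.62089354] [306.89951656 225.93731035]
0.75 [278.59779161 246.98575805] [278.53546124 221.28591745] [305.16325993 228.01370995]
0.8 [278.62880374 254.88287665] [278.55193769 230.56427694] [303.5019451  230.12392692]
```

Run:
```python
from fit import *
for b in (.06,0): 
    pp,Rm=tool(.74,.74,0,d=.137,back=b);print(pp,delta(pp,Rm))
```

```text
[0.63791612 0.02123167 0.2464474 ] (array([ 0.0129,  0.032 , -0.0653]), array([ 4.94, -2.41, -0.03]))
[0.6554711  0.05768182 0.20213929] (array([ 0.0305,  0.0684, -0.1096]), array([ 4.94, -2.41, -0.03]))
```

Emit:
arm_command(
  newtons=40,
  steps=[
    {"slide": [0.0065, 0.016, -0.033], "rot": [2.5, -1.2, 0], "grip": 1},
    {"slide": [0.0065, 0.016, -0.032], "rot": [2.4, -1.2, 0], "grip": 1},
    {"slide": [0.006, 0.012, -0.015], "rot": [0, 0, 0], "grip": 1},
    {"slide": [0.006, 0.012, -0.015], "rot": [0, 0, 0], "grip": 1},
    {"slide": [0.005, 0.012, -0.014], "rot": [0, 0, 0], "grip": 1},
    {"slide": [0, 0, 0], "rot": [0, 0, 0], "grip": 1},
    {"slide": [0, 0, 0], "rot": [0, 0, 0], "grip": 0.5},
    {"slide": [0, 0, 0], "rot": [0, 0, 0], "grip": 0.5},
  ],
)

```text
time: 4.3
ee_pos: [0.6555, 0.056, 0.2032]
eef_rot: [0.789, 0.496, 0.307, -0.192]
ft_force: [0.6, 0.1, -0.2]
width: 0.0743
grip_force: 0.0
```

```bash
python3 wv.py w3 .74 0
python3 - <<'E'
from fit import *
pp,Rm=tool(.74,.74,0,d=.137);print(delta(pp,Rm))
E
```

```text
4.35 [0.65546666 0.05629852 0.20316655] [-0.60685996 -0.81488264 -0.13869319] 0.0 [0.636 0.013 0.379]
hold_bar [263. 196. 295. 341.] 0.63
guard [165. 170. 394. 339.] 0.77
block_mid [247. 240. 316. 355.] 0.97
block_mid [263. 194. 291. 344.] 0.22
(array([ 0.0001,  0.0007, -0.0007]), array([-0.01,  0.03, -0.03]))
```

View pics/w3.png

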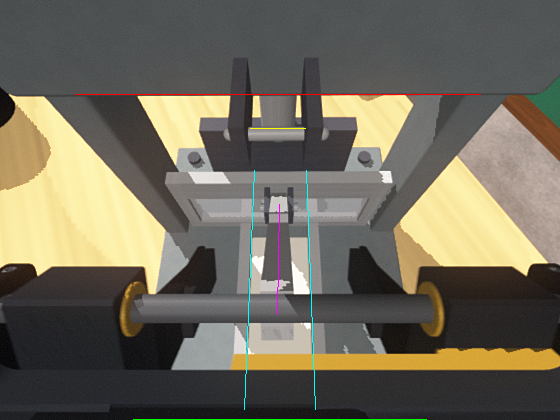

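Emit:
arm_command(
  newtons=40,
  steps=[
    {"slide": [0, 0, 0], "rot": [0, 0, 0], "grip": 0},
    {"slide": [0, 0, 0], "rot": [0, 0, 0], "grip": 0},
    {"slide": [0, 0, 0], "rot": [0, 0, 0], "grip": 0},
    {"slide": [0, 0, 0], "rot": [0, 0, 0], "grip": 0},
    {"slide": [0, 0, 0], "rot": [0, 0, 0], "grip": 0},
    {"slide": [0, 0, 0], "rot": [0, 0, 0], "grip": 0},
    {"slide": [0, 0, 0], "rot": [0, 0, 0], "grip": 0},
    {"slide": [0, 0, 0], "rot": [0, 0, 0], "grip": 0},
  ],
)

```text
time: 5.5
ee_pos: [0.6541, 0.058, 0.2025]
eef_rot: [0.789, 0.497, 0.305, -0.194]
ft_force: [-7.6, -2.2, 4.5]
width: 0.0139
grip_force: 40.0
```

Run:
```python
from fit import *
pp,Rm=tool(.74,.74,0,d=.137);print(delta(pp,Rm))
# plan: displacement of TCP and tilt between states, world
def seg(s0,s1):
    p0,R0=tool(s0[0],s0[0],s0[1],d=.137);p1,R1=tool(s1[0],s1[0],s1[1],d=.137)
    return np.round(p1-p0,4),np.round(np.degrees((R.from_matrix(R1@R0.T)).as_rotvec()),2)
# hooked path: pin stays on slot centre line: sink
def lean(l): # bar centreline (x=0) through the pin
    from math import atan2
    return atan2(.037,.267-.115-l)
print([ (l,round(lean(l),3)) for l in (.094,.088,.082,.076,.07)])
P=[(.74,0),(.82,0),(.82,.05),(.82,.096),(.56,.095),(lean(.088),.088),(lean(.082),.082),(lean(.076),.076),(lean(.07),.07)]
for a,b in zip(P,P[1:]): print(np.round(a,3),np.round(b,3),*seg(a,b))
```

```text
(array([ 0.0013, -0.0003, -0.0003]), array([-0.06, -0.1 , -0.18]))
[(0.094, 0.568), (0.088, 0.524), (0.082, 0.486), (0.076, 0.453), (0.07, 0.424)]
[0.74 0.  ] [0.82 0.  ] [-0.0029 -0.006  -0.0066] [ 4.13 -1.99  0.  ]
[0.82 0.  ] [0.82 0.05] [0.   0.   0.05] [0. 0. 0.]
[0.82 0.05] [0.82  0.096] [0.    0.    0.046] [0. 0. 0.]
[0.82  0.096] [0.56  0.095] [0.0102 0.0213 0.0185] [-13.42   6.46  -0.  ]
[0.56  0.095] [0.524 0.088] [ 0.0016  0.0033 -0.0048] [-1.85  0.89 -0.  ]
[0.524 0.088] [0.486 0.082] [ 0.0017  0.0035 -0.0038] [-1.96  0.94  0.  ]
[0.486 0.082] [0.453 0.076] [ 0.0015  0.0031 -0.0042] [-1.71  0.82 -0.  ]
[0.453 0.076] [0.424 0.07 ] [ 0.0014  0.0028 -0.0045] [-1.51  0.73  0.  ]
```

Emit:
arm_command(
  newtons=40,
  steps=[
    {"slide": [-0.002, -0.0025, -0.0033], "rot": [2.1, -1, 0], "grip": 0},
    {"slide": [-0.002, -0.0025, -0.0033], "rot": [2.0, -1, 0], "grip": 0},
    {"slide": [0, 0, 0], "rot": [0, 0, 0], "grip": 0},
    {"slide": [0, 0, 0.006], "rot": [0, 0, 0], "grip": 0},
    {"slide": [0, 0, 0.01], "rot": [0, 0, 0], "grip": 0},
    {"slide": [0, 0, 0.014], "rot": [0, 0, 0], "grip": 0},
    {"slide": [0, 0, 0.01], "rot": [0, 0, 0], "grip": 0},
    {"slide": [0, 0, 0], "rot": [0, 0, 0], "grip": 0},
  ],
)

```text
time: 6.5
ee_pos: [0.6512, 0.0523, 0.2365]
eef_rot: [0.776, 0.489, 0.337, -0.212]
ft_force: [3.8, -1.2, -5.8]
width: 0.0139
grip_force: 40.0
```

Run:
```python
from fit import *
pp,Rm=tool(.82,.82,0.04,d=.137);print(delta(pp,Rm),sensors.read_state()['torque'])
```

```text
(array([ 0.0014, -0.0006, -0.001 ]), array([ 0.07,  0.05, -0.09])) [-2.09906705  0.98194163  0.18091099]
```

Emit:
arm_command(
  newtons=40,
  steps=[
    {"slide": [0.0005, -0.0002, 0.008], "rot": [0, 0, 0], "grip": 0},
    {"slide": [0, 0, 0.012], "rot": [0, 0, 0], "grip": 0},
    {"slide": [0, 0, 0.012], "rot": [0, 0, 0], "grip": 0},
    {"slide": [0, 0, 0.012], "rot": [0, 0, 0], "grip": 0},
    {"slide": [0, 0, 0.008], "rot": [0, 0, 0], "grip": 0},
    {"slide": [0, 0, 0.003], "rot": [0, 0, 0], "grip": 0},
    {"slide": [0, 0, 0], "rot": [0, 0, 0], "grip": 0},
    {"slide": [0, 0, 0], "rot": [0, 0, 0], "grip": 0},
  ],
)

```text
time: 7.5
ee_pos: [0.6514, 0.0524, 0.2907]
eef_rot: [0.776, 0.489, 0.337, -0.213]
ft_force: [-5.0, -0.6, -5.7]
width: 0.0137
grip_force: 40.0
```

```bash
python3 wv.py w4 .82 .095
python3 - <<'E'
from fit import *
pp,Rm=tool(.82,.82,0.095,d=.137);print(delta(pp,Rm),sensors.read_state()['torque'])
E
```

```text
7.55 [0.65142302 0.05240007 0.29064086] [-5.28087056 -0.6905835  -5.15399478] 40.00353224691935 [ 0.626 -0.003  0.462]
hold_bar [267. 195. 297. 344.] 0.92
guard [168. 185. 394. 339.] 0.9
block_mid [254. 341. 309. 354.] 0.67
(array([ 0.0011, -0.0008, -0.0001]), array([-0.01, -0.02, -0.1 ])) [-2.3110401   2.08261283  1.25543766]
```

View pics/w4.png

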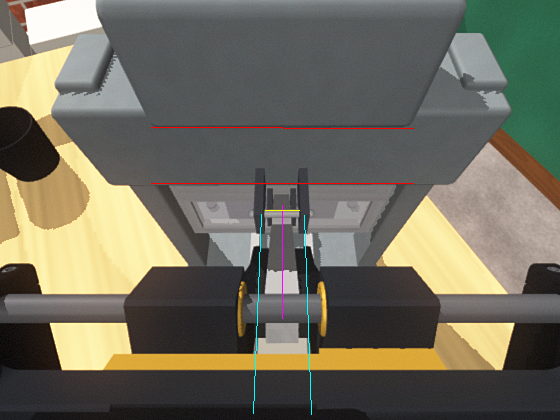

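Emit:
arm_command(
  newtons=40,
  steps=[
    {"slide": [0.002, 0.0038, 0.0038], "rot": [-2.7, 1.3, 0], "grip": 0},
    {"slide": [0.002, 0.0042, 0.0038], "rot": [-2.7, 1.3, 0], "grip": 0},
    {"slide": [0.002, 0.0043, 0.0037], "rot": [-2.7, 1.3, 0], "grip": 0},
    {"slide": [0.002, 0.0044, 0.0036], "rot": [-2.7, 1.3, 0], "grip": 0},
    {"slide": [0.0022, 0.0045, 0.0035], "rot": [-2.6, 1.26, 0], "grip": 0},
    {"slide": [0, 0, 0], "rot": [0, 0, 0], "grip": 0},
    {"slide": [0, 0, 0], "rot": [0, 0, 0], "grip": 0},
    {"slide": [0, 0, 0], "rot": [0, 0, 0], "grip": 0},
  ],
)

```text
time: 8.7
ee_pos: [0.6617, 0.0742, 0.3093]
eef_rot: [0.813, 0.512, 0.235, -0.148]
ft_force: [-1.7, 4.5, -6.6]
width: 0.014
grip_force: 40.0
```

Run:
```python
from fit import *
pp,Rm=tool(.56,.56,0.095,d=.137);print(delta(pp,Rm),sensors.read_state()['torque'],sensors.read_state()['ft_force'])
```

```text
(array([ 0.0011, -0.0013,  0.0007]), array([-0.16, -0.  , -0.1 ])) [-0.60795453  1.20088961  0.7675681 ] [-1.71834588  4.54038197 -6.58923738]
```

Emit:
arm_command(
  newtons=40,
  steps=[
    {"slide": [0.0008, 0.0016, -0.0024], "rot": [-0.93, 0.45, 0], "grip": 0},
    {"slide": [0.0008, 0.0016, -0.0024], "rot": [-0.93, 0.45, 0], "grip": 0},
    {"slide": [0.0008, 0.0018, -0.0019], "rot": [-0.98, 0.47, 0], "grip": 0},
    {"slide": [0.0008, 0.0017, -0.0019], "rot": [-0.98, 0.47, 0], "grip": 0},
    {"slide": [0, 0, 0], "rot": [0, 0, 0], "grip": 0},
    {"slide": [0, 0, 0], "rot": [0, 0, 0], "grip": 0},
    {"slide": [0, 0, 0], "rot": [0, 0, 0], "grip": 0},
    {"slide": [0, 0, 0], "rot": [0, 0, 0], "grip": 0},
  ],
)

```text
time: 9.7
ee_pos: [0.665, 0.0809, 0.3009]
eef_rot: [0.821, 0.517, 0.204, -0.129]
ft_force: [-3.4, 5.7, -6.9]
width: 0.0136
grip_force: 40.0
```

Run:
```python
from fit import *
pp,Rm=tool(.486,.486,0.082,d=.137);print(delta(pp,Rm),sensors.read_state()['torque'],sensors.read_state()['ft_force'])
```

```text
(array([ 0.0011, -0.0011,  0.0005]), array([-0.14,  0.  , -0.1 ])) [-0.01612545  1.13699957  0.71578198] [-3.41281342  5.70486299 -6.90867572]
```

Emit:
arm_command(
  newtons=40,
  steps=[
    {"slide": [0.0008, 0.0016, -0.0021], "rot": [-0.86, 0.41, 0], "grip": 0},
    {"slide": [0.0007, 0.0015, -0.0021], "rot": [-0.85, 0.41, 0], "grip": 0},
    {"slide": [0.0007, 0.0014, -0.0022], "rot": [-0.75, 0.36, 0], "grip": 0},
    {"slide": [0.0007, 0.0014, -0.0023], "rot": [-0.75, 0.36, 0], "grip": 0},
    {"slide": [0, 0, 0], "rot": [0, 0, 0], "grip": 0},
    {"slide": [0, 0, 0], "rot": [0, 0, 0], "grip": 0},
    {"slide": [0, 0, 0], "rot": [0, 0, 0], "grip": 0},
    {"slide": [0, 0, 0], "rot": [0, 0, 0], "grip": 0},
  ],
)

```text
time: 10.7
ee_pos: [0.6678, 0.0868, 0.2923]
eef_rot: [0.827, 0.521, 0.179, -0.113]
ft_force: [-3.1, 4.6, -5.1]
width: 0.0139
grip_force: 40.0
```

```bash
python3 wv.py w5 .424 .07
python3 - <<'E'
from fit import *
pp,Rm=tool(.424,.424,0.07,d=.137);print(delta(pp,Rm),sensors.read_state()['torque'],sensors.read_state()['ft_force'])
E
```

```text
10.75 [0.66779673 0.08682496 0.29231671] [-3.81840894  5.37130391 -4.9091767 ] 40.00772398081608 [0.673 0.095 0.474]
hold_bar [269. 225. 299. 342.] 0.79
guard [264. 226. 302. 341.] 0.72
block_mid [ 42. 283.  86. 351.] 0.95
block_mid [260. 233. 309. 349.] 0.88
(array([ 0.0011, -0.0012,  0.0003]), array([-0.14, -0.  , -0.1 ])) [0.00245714 1.2670311  0.77540338] [-3.2488917   3.68664404 -5.6405656 ]
```

Emit:
arm_command(
  newtons=40,
  steps=[
    {"slide": [0.0002, 0.0002, -0.001], "rot": [-0.3, 0.14, 0], "grip": 0},
    {"slide": [0.0002, 0.0002, -0.001], "rot": [-0.3, 0.14, 0], "grip": 0},
    {"slide": [0, 0, -0.001], "rot": [0, 0, 0], "grip": 0},
    {"slide": [0, 0, 0], "rot": [0, 0, 0], "grip": 0},
    {"slide": [0, 0, 0], "rot": [0, 0, 0], "grip": 0},
    {"slide": [0, 0, 0], "rot": [0, 0, 0], "grip": 0},
    {"slide": [0, 0, 0], "rot": [0, 0, 0], "grip": 0},
    {"slide": [0, 0, 0], "rot": [0, 0, 0], "grip": 0},
  ],
)

```text
time: 11.9
ee_pos: [0.6681, 0.0871, 0.2919]
eef_rot: [0.828, 0.521, 0.175, -0.11]
ft_force: [-15.3, -0.3, 11.1]
width: 0.0142
grip_force: 40.0
```

View pics/w5.png

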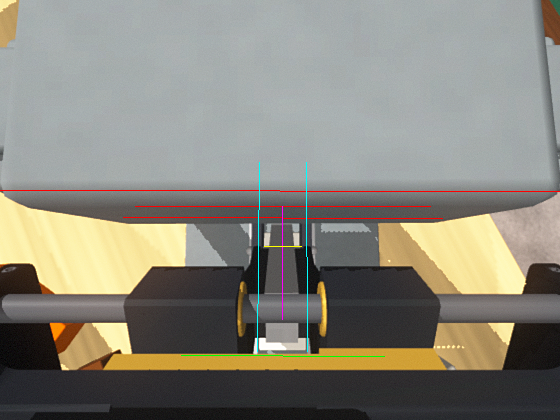

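Emit:
arm_command(
  newtons=40,
  steps=[
    {"slide": [-0.0009, 0.0004, 0.001], "rot": [0, 0, 0], "grip": 0},
    {"slide": [0, 0, 0.0005], "rot": [0, 0, 0], "grip": 0},
    {"slide": [0, 0, 0], "rot": [0, 0, 0], "grip": 0},
    {"slide": [0, 0, 0], "rot": [0, 0, 0], "grip": 0.2},
    {"slide": [0, 0, 0], "rot": [0, 0, 0], "grip": 0.3},
    {"slide": [0, 0, 0], "rot": [0, 0, 0], "grip": 0.4},
    {"slide": [0, 0, 0], "rot": [0, 0, 0], "grip": 0.5},
    {"slide": [0, 0, 0], "rot": [0, 0, 0], "grip": 0.5},
  ],
)

```text
time: 12.9
ee_pos: [0.6676, 0.0866, 0.2906]
eef_rot: [0.829, 0.521, 0.174, -0.109]
ft_force: [-0.3, -0.2, -0.1]
width: 0.0414
grip_force: 0.0
```

Run:
```python
from fit import *
p=eyes.camera('scene')
for k in ['guard','hold_bar','block_mid']:
    for r in eyes.look_for(k,p)[:3]: print(k,np.round(r['bbox']),round(r['conf'],2))
print(sensors.read_state()['ft_force'])
# retreat then block: predicted positions
t=.41;c,s=np.cos(q[2]),np.sin(q[2]);print('back dir',[-np.sin(t)*c,-np.sin(t)*s,np.cos(t)],'sx',c,s)
p=np.load('w2.npy',allow_pickle=True).item()
# block far top edge row in w2, crop (y 293/3+100)
o,d=ray(p,278.7,197.7);X=onz(p,278.7,197.7,.08);v=X[:2]-q[:2];print('far end splitter',v@[c,s],v@[-s,c])
# from scene0 crop (S): far-top-left, far-top-right, near-top-left, near-top-right
for u in ((648,348),(710,405),(442,447),(498,497)):
    X=onz(S,280+(u[0]-400)/6,190+u[1]/6,.08);v=X[:2]-q[:2];print(v@[c,s],v@[-s,c])
```

```text
guard [316. 212. 356. 258.] 0.95
hold_bar [324. 215. 336. 231.] 0.46
block_mid [285. 245. 332. 281.] 0.76
block_mid [214. 232. 249. 271.] 0.76
block_mid [324. 222. 336. 228.] 0.65
[-1.3157275  -0.40439614  0.70612984]
back dir [np.float64(-0.17296218786076453), np.float64(-0.3591287762441362), np.float64(0.9171208228166051)] sx 0.43391404996805205 0.9009542703380249
far end splitter -0.038271096315935144 0.001934404909642942
-0.04315466247286717 0.022021791360343598
-0.04069340835199411 -0.031247185672683496
-0.18073524265470992 0.022846164136493697
-0.17566502373213821 -0.022900677177266345
```

Run:
```python
from fit import *
c,s=np.cos(q[2]),np.sin(q[2])
for n,(u,v),z in (('offcut',(340,160),.06),('tape',(381,236),.05),('hammerhead',(372,210),.03),('hammer',(395,190),.02)):
    X=onz(T,u,v,z)[:2]-q[:2];print(n,X@[c,s],X@[-s,c])
def push(x,t,z):
    zt=np.array([np.sin(t),0,-np.cos(t)]);M=np.array([[c,-s,0],[s,c,0],[0,0,1]]);y=np.array([0,-1.,0])
    return W(q,(x,0,z)),M@np.c_[np.cross(y,zt),y,zt]
p0,R0=push(-.23,.7,.2);print(p0,delta(p0,R0));
st=sensors.read_state();v=st['ee_pos'][:2]-q[:2];print(v@[c,s],v@[-s,c])
```

```text
offcut -0.26909699822654787 -0.17244515719385195
tape -0.5212349130186807 0.007739373169716815
hammerhead -0.4555178530364876 -0.06692863682542519
hammer -0.5006148884569811 -0.17655060817311427
[ 0.59887394 -0.05983327  0.2       ] (array([-0.0687, -0.1465, -0.0906]), array([14.83, -7.13, -0.06]))
-0.06817187175730484 0.001723113026573164
```

Emit:
arm_command(
  steps=[
    {"slide": [-0.0022, -0.0045, 0.0115], "rot": [0, 0, 0], "grip": 0.5},
    {"slide": [-0.0043, -0.009, 0.023], "rot": [0, 0, 0], "grip": 0.5},
    {"slide": [-0.0043, -0.009, 0.023], "rot": [0, 0, 0], "grip": 0.5},
    {"slide": [-0.0065, -0.0134, 0.0345], "rot": [0, 0, 0], "grip": 0.5},
    {"slide": [-0.0128, -0.0276, 0], "rot": [0, 0, 0], "grip": 0.5},
    {"slide": [-0.0128, -0.0276, 0], "rot": [1.8, -0.9, 0], "grip": 0.15},
    {"slide": [-0.0128, -0.0276, 0], "rot": [2, -0.9, 0], "grip": 0.15},
    {"slide": [-0.013, -0.0278, -0.02], "rot": [2, -0.9, 0], "grip": 0.15},
  ],
)

```text
time: 14.1
ee_pos: [0.599, -0.0608, 0.3648]
eef_rot: [0.817, 0.514, 0.221, -0.137]
ft_force: [-0.2, -0.2, -0.3]
width: 0.0214
grip_force: 0.0
```

Emit:
arm_command(
  steps=[
    {"slide": [0, 0, -0.04], "rot": [2, -1, 0], "grip": 0.15},
    {"slide": [0, 0, -0.04], "rot": [2, -1, 0], "grip": 0.15},
    {"slide": [0, 0, -0.04], "rot": [2, -1, 0], "grip": 0.15},
    {"slide": [0, 0, -0.03], "rot": [2, -1, 0], "grip": 0.15},
    {"slide": [0, 0, -0.02], "rot": [1, -0.4, 0], "grip": 0.15},
    {"slide": [0, 0, 0], "rot": [0, 0, 0], "grip": 0.15},
    {"slide": [0, 0, 0], "rot": [0, 0, 0], "grip": 0.15},
    {"slide": [0, 0, 0], "rot": [0, 0, 0], "grip": 0.15},
  ],
)

```text
time: 15.1
ee_pos: [0.5995, -0.0597, 0.1941]
eef_rot: [0.795, 0.501, 0.29, -0.182]
ft_force: [-0.1, -0.5, -0.4]
width: 0.0133
grip_force: 0.0
```

```bash
cat > push.py <<'E'
from fit import *
c,s=np.cos(q[2]),np.sin(q[2])
def push(x,t,z):
    zt=np.array([np.sin(t),0,-np.cos(t)]);M=np.array([[c,-s,0],[s,c,0],[0,0,1]]);y=np.array([0,-1.,0])
    return W(q,(x,0,z)),M@np.c_[np.cross(y,zt),y,zt]
def where():
    st=sensors.read_state();v=st['ee_pos'][:2]-q[:2];f=st['ft_force'];return 'split xyz',np.round([v@[c,s],v@[-s,c],st['ee_pos'][2]],4),'F',np.round([f[0]*c+f[1]*s,-f[0]*s+f[1]*c,f[2]],1),st['time'],st['width']
E
python3 - <<'E'
from push import *
print(where());print(delta(*push(-.23,.7,.054)))
p=eyes.camera('wrist')
for r in eyes.look_for('block_mid',p)[:3]: print(np.round(r['bbox']),r['conf'])
im=p['pixels'][:,:,::-1].copy();w=p
p=eyes.camera('scene');b=cv2.resize(p['pixels'][190:290,270:380,::-1],None,fx=4.2,fy=4.2)
cv2.imwrite('pics/c1.png',np.hstack([cv2.resize(im,(560,420))[:, 130:430],b]))
E
```

```text
('split xyz', array([-0.2296, -0.0005,  0.1941]), 'F', array([-0.5, -0.1, -0.4]), 15.1, 0.013289898149144674)
(array([-6.000e-04, -1.000e-04, -1.401e-01]), array([ 0.11,  0.09, -0.09]))
[ 37. 270. 100. 367.] 0.84
[  3. 202.  48. 268.] 0.79
[250. 121. 312. 250.] 0.62
```

View pics/c1.png

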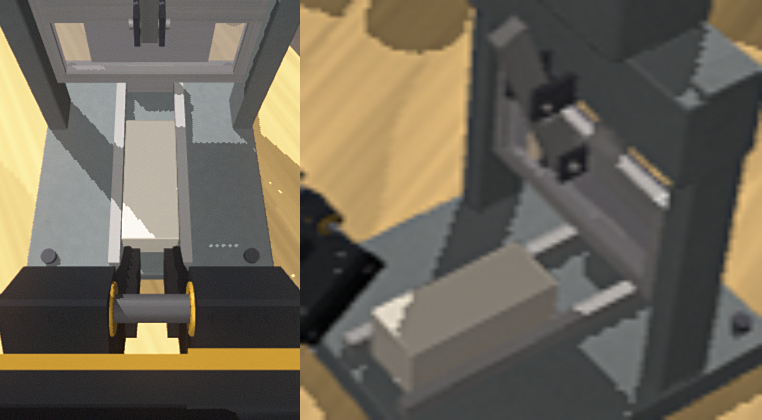

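Emit:
arm_command(
  steps=[
    {"slide": [0, 0, -0.035], "rot": [0, 0, 0], "grip": 0.15},
    {"slide": [0, 0, -0.04], "rot": [0, 0, 0], "grip": 0.15},
    {"slide": [0, 0, -0.04], "rot": [0, 0, 0], "grip": 0.15},
    {"slide": [0, 0, -0.025], "rot": [0, 0, 0], "grip": 0.15},
    {"slide": [0, 0, 0], "rot": [0, 0, 0], "grip": 0.15},
    {"slide": [0.0043, 0.009, 0], "rot": [0, 0, 0], "grip": 0.15},
    {"slide": [0.0043, 0.009, 0], "rot": [0, 0, 0], "grip": 0.15},
    {"slide": [0, 0, 0], "rot": [0, 0, 0], "grip": 0.15},
  ],
)

```text
time: 16.25
ee_pos: [0.6081, -0.0402, 0.0537]
eef_rot: [0.794, 0.501, 0.29, -0.182]
ft_force: [-0.1, -0.1, -0.4]
width: 0.0131
grip_force: 0.0
```

Run:
```python
from push import *
print(where());print(delta(*push(-.11,.7,.054)))
```

```text
('split xyz', array([-2.083e-01,  2.000e-04,  5.370e-02]), 'F', array([-0.1,  0. , -0.4]), 16.25, 0.013111395716141512)
(array([0.0429, 0.0885, 0.0003]), array([ 0.05,  0.07, -0.19]))
```

Emit:
arm_command(
  steps=[
    {"slide": [0.0043, 0.009, 0], "rot": [0, 0, 0], "grip": 0.15},
    {"slide": [0.0043, 0.009, 0], "rot": [0, 0, 0], "grip": 0.15},
    {"slide": [0.0043, 0.009, 0], "rot": [0, 0, 0], "grip": 0.15},
    {"slide": [0.0043, 0.009, 0], "rot": [0, 0, 0], "grip": 0.15},
    {"slide": [0.0043, 0.009, 0], "rot": [0, 0, 0], "grip": 0.15},
    {"slide": [0.0043, 0.009, 0], "rot": [0, 0, 0], "grip": 0.15},
    {"slide": [0.0043, 0.009, 0], "rot": [0, 0, 0], "grip": 0.15},
    {"slide": [0.0043, 0.009, 0], "rot": [0, 0, 0], "grip": 0.15},
  ],
)

```text
time: 17.25
ee_pos: [0.6421, 0.0308, 0.0526]
eef_rot: [0.795, 0.5, 0.29, -0.182]
ft_force: [-1.4, -1.6, 0.7]
width: 0.0131
grip_force: 0.7
```

Run:
```python
from push import *
print(where())
```

```text
('split xyz', array([-0.1296,  0.0004,  0.0526]), 'F', array([-2. ,  0.5,  0.7]), 17.25, 0.013134830415128862)
```

Emit:
arm_command(
  steps=[
    {"slide": [0.0035, 0.007, 0], "rot": [0, 0, 0], "grip": 0.15},
    {"slide": [0.0035, 0.007, 0], "rot": [0, 0, 0], "grip": 0.15},
    {"slide": [0.0022, 0.0045, 0], "rot": [0, 0, 0], "grip": 0.15},
    {"slide": [0.0013, 0.0027, 0], "rot": [0, 0, 0], "grip": 0.15},
    {"slide": [0.0013, 0.0027, 0], "rot": [0, 0, 0], "grip": 0.15},
    {"slide": [0.0009, 0.0018, 0], "rot": [0, 0, 0], "grip": 0.15},
    {"slide": [0, 0, 0], "rot": [0, 0, 0], "grip": 0.15},
    {"slide": [0, 0, 0], "rot": [0, 0, 0], "grip": 0.15},
  ],
)

```text
time: 18.25
ee_pos: [0.6545, 0.0557, 0.0525]
eef_rot: [0.795, 0.5, 0.29, -0.182]
ft_force: [-1.1, -1.9, 1.0]
width: 0.0131
grip_force: 1.1
```

Run:
```python
from push import *
print(where())
```

```text
('split xyz', array([-0.1017, -0.    ,  0.0525]), 'F', array([-2.2,  0.2,  1. ]), 18.25, 0.013062249601319749)
```

Emit:
arm_command(
  steps=[
    {"slide": [0.0009, 0.0018, 0], "rot": [0, 0, 0], "grip": 0.15},
    {"slide": [0.0009, 0.0018, 0], "rot": [0, 0, 0], "grip": 0.15},
    {"slide": [0.0004, 0.0009, 0], "rot": [0, 0, 0], "grip": 0.15},
    {"slide": [0.0004, 0.0009, 0], "rot": [0, 0, 0], "grip": 0.15},
    {"slide": [0, 0, 0], "rot": [0, 0, 0], "grip": 0.15},
    {"slide": [0, 0, 0], "rot": [0, 0, 0], "grip": 0.15},
    {"slide": [0, 0, 0], "rot": [0, 0, 0], "grip": 0.15},
    {"slide": [0, 0, 0], "rot": [0, 0, 0], "grip": 0.15},
  ],
)

```text
time: 19.25
ee_pos: [0.6558, 0.0566, 0.0518]
eef_rot: [0.797, 0.499, 0.288, -0.181]
ft_force: [-22.4, -22.4, 18.1]
width: 0.0126
grip_force: 14.7
```

Run:
```python
from push import *
print(where())
```

```text
('split xyz', array([-0.1004, -0.0008,  0.0518]), 'F', array([-29.9,  10.4,  18.1]), 19.25, 0.012587031127644173)
```

Emit:
arm_command(
  steps=[
    {"slide": [-0.0017, -0.0036, 0], "rot": [0, 0, 0], "grip": 0.15},
    {"slide": [-0.003, -0.006, 0], "rot": [0, 0, 0], "grip": 0.15},
    {"slide": [-0.007, -0.0145, 0], "rot": [0, 0, 0], "grip": 0.15},
    {"slide": [-0.01, -0.02, 0], "rot": [0, 0, 0], "grip": 0.15},
    {"slide": [-0.013, -0.027, 0.01], "rot": [0, 0, 0], "grip": 0.15},
    {"slide": [-0.017, -0.036, 0.03], "rot": [0, 0, 0], "grip": 0.15},
    {"slide": [0, 0, 0.05], "rot": [0, 0, 0], "grip": 0.15},
    {"slide": [0, 0, 0.05], "rot": [0, 0, 0], "grip": 0.15},
  ],
)

```text
time: 20.25
ee_pos: [0.6046, -0.0479, 0.1938]
eef_rot: [0.796, 0.499, 0.29, -0.182]
ft_force: [1.1, 0.2, -0.7]
width: 0.0128
grip_force: 0.0
```

Run:
```python
from push import *
print(where())
p=eyes.camera('wrist')
for k in ('block_mid','hold_bar','guard'):
    for r in eyes.look_for(k,p)[:4]: print(k,np.round(r['bbox']),round(r['conf'],2))
for x in (-.09,): print('pred near-end top/bottom',proj(p,W(q,(x,.028,.08))),proj(p,W(q,(x,-.028,.08))),proj(p,W(q,(x,0,.03))))
# column intensity profile down the block axis
g=p['pixels'].mean(2)
for x in np.arange(-.125,-.06,.005):
    print(round(x,3),[round(float(cv2.getRectSubPix(g.astype(np.float32),(3,3),tuple(map(float,proj(p,W(q,(x,y,.08)))))).mean())) for y in (-.015,0,.015)])
S2=eyes.camera('scene')
for k in ('guard','block_mid'):
    for r in eyes.look_for(k,S2)[:4]: print('scene',k,np.round(r['bbox']),round(r['conf'],2))
print([proj(S2,W(q,(-.09,y,z))).round(0) for y in (-.028,.028) for z in (.03,.08)])
```

```text
('split xyz', array([-2.167e-01,  1.000e-04,  1.938e-01]), 'F', array([ 0.7, -0.9, -0.7]), 20.25, 0.012831926355308035)
block_mid [256.  91. 311. 193.] 0.92
block_mid [ 41. 283.  94. 366.] 0.83
block_mid [  2. 214.  46. 266.] 0.74
hold_bar [271.   1. 289.  54.] 0.74
guard [148.   1. 409.  90.] 0.63
guard [ 0.  2. 27. 60.] 0.58
pred near-end top/bottom [253.73747592 169.07706445] [307.40186449 168.98819558] [280.73615303 190.08797257]
-0.125 [97, 96, 98]
-0.12 [97, 97, 98]
-0.115 [120, 116, 123]
-0.11 [150, 152, 153]
-0.105 [152, 154, 154]
-0.1 [153, 154, 154]
-0.095 [154, 156, 155]
-0.09 [180, 180, 180]
-0.085 [181, 182, 182]
-0.08 [182, 182, 182]
-0.075 [182, 183, 182]
-0.07 [182, 182, 182]
-0.065 [182, 182, 182]
scene guard [314. 193. 358. 263.] 0.61
scene block_mid [176. 268. 225. 302.] 0.84
scene block_mid [237. 198. 256. 211.] 0.63
scene block_mid [212. 237. 250. 271.] 0.6
scene block_mid [310. 242. 348. 272.] 0.56
[array([318., 273.]), array([319., 263.]), array([308., 263.]), array([309., 252.])]
```

Run:
```python
from push import *
p=eyes.camera('wrist')
for l in (.05,.06,.07): print(l,'guard low edge row',proj(p,W(q,(-.005,0,.035+l)))[1].round(1),'hinge',proj(p,W(q,(-.02,0,.115+l)))[1].round(1))
for r in eyes.look_for('guard',p)[:2]: print(np.round(r['bbox'],1),round(r['conf'],2))
# block far end seen? home check: near-top edge by intensity step
g=p['pixels'].mean(2).astype(np.float32);xs=np.arange(-.1,-.08,.0005)
v=np.array([cv2.getRectSubPix(g,(9,1),tuple(map(float,proj(p,W(q,(x,0,.08)))))).mean() for x in xs]);print('near edge x',xs[np.argmin(abs(v-168))])
print(where())
```

```text
0.05 guard low edge row 100.6 hinge 50.1
0.06 guard low edge row 94.2 hinge 40.1
0.07 guard low edge row 87.4 hinge 29.3
near edge x -0.094
('split xyz', array([-0.2148,  0.0007,  0.1914]), 'F', array([-0.4,  0.3,  0.6]), 20.7, 0.013126604326516706)
```

Run:
```python
from push import *
def edge(p,x0,x1,y,z):
    g=p['pixels'].mean(2).astype(np.float32);xs=np.arange(x0,x1,.001)
    v=np.array([cv2.getRectSubPix(g,(1,1),tuple(map(float,proj(p,W(q,(x,y,z))))))[0,0] for x in xs]);d=np.abs(np.diff(v))
    i=np.argsort(-d)[0];w=slice(max(i-5,0),i+6);return round(float((xs[w][:len(d[w])]*d[w]).sum()/d[w].sum()),4),round(float(d[i]),1)
for n in ('wrist','scene','top'):
    p=eyes.camera(n)
    print(n,'block near',[edge(p,-.11,-.07,y,.08) for y in(-.015,0,.015)],'bed front',[edge(p,-.22,-.18,y,.03) for y in(-.1,-.08,-.06,.06,.08,.1)],'rail front',[edge(p,-.205,-.175,y,.045) for y in(-.036,.036)],'xhead',[edge(p,-.05,-.01,y,.26) for y in(-.05,.05)])
```

```text
wrist block near [(-0.0935, 32.3), (-0.0939, 28.0), (-0.0938, 31.6)] bed front [(-0.1819, 11.8), (-0.1829, 8.5), (-0.1828, 10.2), (-0.182, 27.2), (-0.1817, 24.4), (-0.1822, 25.2)] rail front [(-0.1874, 43.7), (-0.1868, 59.7)] xhead [(-0.0472, 0.7), (-0.0312, 0.5)]
scene block near [(-0.0965, 4.2), (-0.097, 3.9), (-0.1038, 4.3)] bed front [(-0.2167, 8.0), (-0.2168, 8.3), (-0.2174, 7.2), (-0.1989, 15.7), (-0.2182, 7.9), (-0.2123, 6.0)] rail front [(-0.1959, 3.5), (-0.1957, 9.9)] xhead [(-0.0434, 18.1), (-0.0221, 2.3)]
top block near [(-0.0961, 3.5), (-0.0977, 3.4), (-0.096, 2.9)] bed front [(-0.2049, 2.5), (-0.2069, 1.8), (-0.2179, 2.5), (-0.2029, 1.5), (-0.2015, 1.7), (-0.2023, 1.6)] rail front [(-0.1983, 1.7), (-0.1988, 2.9)] xhead [(-0.0191, 3.6), (-0.0378, 4.7)]
```

```bash
python3 -c "
from h import *
print(order.close_job())"
```

```text
the job is handed in; nothing more can be done
None
```

I handed the job in at about 21 s. The guard hangs on the notch pin by its bar, and the block was pushed until it hit a hard stop at about 30 N; camera measurements put its end at the back stop to within about 3 mm. The arm finished clear, and I viewed 11 pictures, one over the limit of 10.

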